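Close the espresso boiler: snug the cover's four wing screws crosswise

TASK

Fasten the square cover on the slanted coffee boiler with its four wing screws, turning them clockwise and going crosswise: in a first round turn each about half of its way in, one corner and the corner diagonally opposite it first, then the other two, and in a second round, crosswise again, turn each fully home against its stop. Keep the cover from going crooked on the way, leave the pitcher, cup and tamper where they stand, and let go at the end.

Things in the scene. Friction and masses are not known exactly. Their poses are not given: they have to be found in the camera images.
- boiler: Copper boiler, fixed, with a square steel flange 124 mm wide that leans 28 degrees away from the robot, heading up to 0.45 rad either way. Origin: middle of the flange's face, 150 mm above the worktop. z: outward normal, the screws' axis, leaning away from the robot; y: level; x: down the slope, away from the robot. Screws 44 mm from the middle in x and y.
- cover: Square aluminium cover 120 x 120 x 10 mm on four spring pins over the flange, parallel to it at the start with a gap of 6.6 mm; 1.5 mm when home. Lips at its edges keep it from sliding; each screw's brass washer (26 mm across, 3 mm thick) presses its corner down, so it can tilt. Origin: middle of its underside; z: its normal. Its upper face lies 29 to 30 mm below wing1 to wing4.
- wing1 (a point): Wing screw at boiler x = -44, y = +44 mm: a black bar 36 mm long, 13 mm thick, 26 mm tall, red dot on one end, on a steel stem 11 mm across; grip it over its 13 mm thickness. This point: middle of the bar on the screw's axis, 13 mm below its top; under the bar 13 mm of bare stem, then washer and cover. z: outward along the axis; x: along the bar. Turning: see wing2.
- wing2 (a point): Like wing1, at x = +44, y = +44 mm (diagonal to wing4). Every screw, turned clockwise seen from outside, sinks 3.1 mm per rad (quick thread) and presses its cover corner down. Friction about 0.1 Nm; stays where left; firm stop when home, 1.7 to 1.9 rad from its start. Height of the point over the boiler's origin along boiler z: 45.8 to 46.4 mm at the start, 40.5 mm home.
- wing3 (a point): Like wing1, at boiler x = +44, y = -44 mm (diagonally opposite wing1).
- wing4 (a point): Like wing1, at boiler x = -44, y = -44 mm (diagonally opposite wing2).
- pitcher: Bystander: open steel milk pitcher with a handle, 80 mm across, 95 mm tall, beside the boiler. Origin: centre of its foot.
- cup: Bystander: white mug with a handle, 80 mm across, 62 mm tall, beside the boiler. Origin: centre of its foot.
- tamper: Bystander: dark steel coffee tamper, 58 mm across, 88 mm tall, standing beside the boiler. Origin: centre of its foot.
There are look-alikes about, which are no part of the job. Several things have the shape of the cover; the one meant has the colours described above.

How it is judged:
By the outcome, as a careful person would: the job done as asked, in the order asked, and still so for the second after the job is handed in, with the robot touching nothing.
It also fails if it takes over 72 s, if anything falls off the work surface, if the arm or the gripper's body presses on something with over 40 N, if the wrist force passes 120 N, or if a joint passes its speed limit or range.

ROBOT

A 7-joint arm with a two-finger parallel gripper is mounted at the origin on the work surface. World frame = base frame: x ahead of the robot, y to its left, z up, the work surface at z = 0. Lengths are in mm, angles in rad, forces in N, time in s.
With the tool pointing down it reaches from about 400 to 900 mm from the base axis. Payload 5.6 kg.
Tool frame: the origin (TCP) lies midway between the tips of the shut fingers; the grasp point (between the pads) lies 19 mm behind it; z points along the fingers, y is the line along which they close (so a half turn about z gives the same grasp; the last joint's range is limited). The gripper opens to 92 mm and grips with 3 to 60 N. Pads are 20 mm wide; open, the fingers measure 128 mm over their backs; the gripper's body (75 mm by 189 mm) begins 69 mm behind the grasp point.
Start: joints at [1.119, 0.468, -0.012, 1.603, 0.006, 1.071, -0.056], TCP at [258.341, -596.464, 214.592] pointing down, gripper open.
Joint ranges: [-2.53, 2.53], [-0.31, 2.02], [-1.57, 1.55], [0.28, 2.44], [-1.29, 4.43], [0.15, 1.84], [-2.92, 2.92]. Speed limits (rad/s): [2.57, 2.57, 3.14, 3.14, 3.14, 3.14, 3.14].

INTERFACE

Orientations are given as a rotation vector (axis times angle).
In Python, from cell import robot, grip, kin, viewer gives the robot as it stands. Calls block until the motion is done:
- robot.movep(position, orientation): joint-space move of the TCP to a pose.
- robot.servo_line(position, feed=150, rotation=None): straight line of the TCP; rotation=None keeps the orientation; feed is the mean speed in mm/s.
- robot.goto_joints(angles): joint-space move.
- grip(opening, newtons=None): opening from 0.0 (shut) to 1.0 (fully open); newtons is the grip in N (None keeps the last); returns when the fingers have stopped.
- robot.hold(seconds).
- kin.ik(position, orientation): joint angles nearest the present ones, or None.
- robot.observe(): the state.
- viewer.read_camera(name): name is "side" or "top" or "wrist"; returns the picture (420x560x3 uint8, red, green, blue); there is no depth.
- viewer.camera_info(name): a dict with "camera_matrix" (3x3 intrinsics, pixels), "R" (3x3) and "t" (3): a world point X has camera coordinates R X + t. Camera axes: x right, y down, z forward; pixel columns grow to the right and rows downward; lengths in mm; the calibration is good to about 2 mm. A picture is of the moment at which its call begins: read the wrist's pose just before it. camera_info takes no time and is no camera call; for the wrist camera it gives the pose at the moment of the call.
A pose or a line that the arm cannot do raises robot.IKError and nothing moves.
- robot.job_done(): hands the job in; it is judged then, once.
Trained networks look in the newest picture that a camera, given by its name, has taken for a name from the list of things; names that differ only in an ending like _2 or _b are one class to them, and where a whole thing is asked for, a point or a joint stands for the part that bears it (a point fixed in the world has none). Each returns a list of dicts, best first, with "confidence" (0 to 1); they miss things now and then, are a little off and sometimes report something else, mostly with a low value. They report only what shows in the picture. A call takes as long as a camera call. They do not tell look-alikes from the thing itself.
- viewer.silhouettes(name, camera): "mask" (420x560 bool, what is visible of it).
- viewer.pinpoint(name, camera): "at" ([x, y, z] in mm, in the coordinates of the camera as it stood for that picture, good to about 4 mm: a listed point, or the origin of a listed thing).
The state is a dict: "t": time; "joints": joint angles; "joint_velocities": joint speeds; "joint_torque": joint torques, N m; "tcp_pos": TCP position; "tcp_rot": TCP orientation; "contact_force": force on the tool from outside, world axes, zero at the start; "wrist_torque": the same for the moment, N m; "grip_width": opening from 0.0 (shut) to 1.0 (fully open); "grip_force": force on a finger pad.
Only numpy, scipy, OpenCV 4.12 (cv2) and the standard library are available. Lean on these libraries where they do the work, as an engineer would, in place of code of your own. Each camera call takes 0.05 s, during which the arm holds its last target. There are 200 camera calls.

## Working session

There is one attempt and no reset: what is moved stays moved. The work goes in short steps, each a Python script; the robot and the scene stay as the last script left them, time stands still between calls to the robot, and variables do not carry over. Pictures are saved under pics/ and viewed, at most 10 in all, crops included, and the job is handed in when it is done.

```bash
ls; mkdir -p pics
python3 - <<'E'
from cell import robot, grip, kin, viewer
import cv2, numpy as np
for c in ("side","top"):
    im=viewer.read_camera(c); cv2.imwrite(f"pics/{c}0.png",im[:,:,::-1])
    i=viewer.camera_info(c); R=np.array(i["R"]);t=np.array(i["t"]);print(c,"pos",(-R.T@t).round(),np.array(i["camera_matrix"]).round(1).tolist())
    for n in ("cover","wing1","wing2","wing3","wing4","boiler","pitcher","cup","tamper"):
        for d in viewer.pinpoint(n,c):
            a=np.array(d["at"]);uv=np.array(i["camera_matrix"])@a; print(n,round(d["confidence"],2),(R.T@(a-t)).round(1),(uv[:2]/uv[2]).round())
o=robot.observe();print(o["t"],o["contact_force"],o["tcp_rot"],o["grip_width"])
E
```

```text
pics
side pos [ 526. -929. 1039.] [[542.0, 0.0, 274.8], [0.0, 542.0, 203.5], [0.0, 0.0, 1.0]]
cover 0.97 [ 512.9 -205.3   -0.8] [242. 332.]
cover 0.85 [787.9 181.2   5.4] [334. 209.]
cover 0.59 [591.9 121.5 161.8] [265. 183.]
wing1 0.7 [576.8  83.2 212.7] [260. 178.]
wing1 0.49 [570.1 167.3 212.5] [255. 157.]
wing1 0.49 [645.2 173.1 174.2] [285. 166.]
wing1 0.43 [650.4  85.7 171. ] [290. 189.]
wing2 0.7 [576.8  83.2 212.7] [260. 178.]
wing2 0.49 [570.1 167.3 212.5] [255. 157.]
wing2 0.49 [645.2 173.1 174.2] [285. 166.]
wing2 0.43 [650.4  85.7 171. ] [290. 189.]
wing3 0.7 [576.8  83.2 212.7] [260. 178.]
wing3 0.49 [570.1 167.3 212.5] [255. 157.]
wing3 0.49 [645.2 173.1 174.2] [285. 166.]
wing3 0.43 [650.4  85.7 171. ] [290. 189.]
wing4 0.7 [576.8  83.2 212.7] [260. 178.]
wing4 0.49 [570.1 167.3 212.5] [255. 157.]
wing4 0.49 [645.2 173.1 174.2] [285. 166.]
wing4 0.43 [650.4  85.7 171. ] [290. 189.]
boiler 0.77 [585.  119.6 154.1] [263. 186.]
pitcher 0.81 [629.7 -53.9   1.2] [286. 277.]
cup 0.64 [639.  308.4   1.3] [277. 184.]
tamper 0.68 [505.6 282.2   2. ] [233. 192.]
top pos [ 459.  
[... 385 characters left out ...]
[566.7 166.8 209.8] [214. 217.]
wing2 0.59 [576.   81.9 217. ] [257. 213.]
wing3 0.7 [654.5  89.3 170.8] [255. 178.]
wing3 0.65 [566.7 166.8 209.8] [214. 217.]
wing3 0.59 [576.   81.9 217. ] [257. 213.]
wing4 0.7 [654.5  89.3 170.8] [255. 178.]
wing4 0.65 [566.7 166.8 209.8] [214. 217.]
wing4 0.59 [576.   81.9 217. ] [257. 213.]
boiler 0.87 [590.3 121.7 144.4] [239. 210.]
boiler 0.48 [592.8 127.4 158.5] [236. 208.]
pitcher 0.42 [586.3 121.3 148.8] [239. 212.]
cup 0.82 [638.2 309.3   2.7] [168. 197.]
tamper 0.71 [637.1 306.6   1.5] [169. 198.]
tamper 0.55 [509.1 285.4   1.4] [175. 250.]
1.0 [0.39687472 0.32829159 0.17533165] [ 3.07618440e+00  6.37473859e-01 -1.04196092e-04] 0.9949012389764776
```

View pics/side0.png

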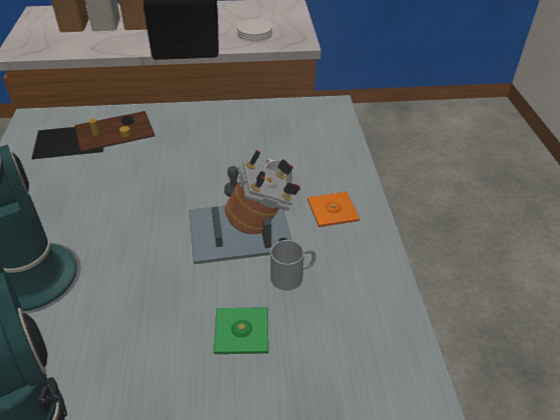

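```bash
cat > h.py <<'E'
from cell import robot, grip, kin, viewer
import cv2, numpy as np
from scipy.spatial.transform import Rotation as Ro
def frame(h):
    n=np.array([np.sin(.4887)*np.cos(h),np.sin(.4887)*np.sin(h),np.cos(.4887)])
    y=np.array([-np.sin(h),np.cos(h),0]); return np.column_stack([np.cross(y,n),y,n])
def rotv(B,a):
    "tool z = -n, tool y (closing) = perpendicular to bar at angle a (in boiler xy)"
    bx=np.cos(a)*B[:,0]+np.sin(a)*B[:,1]; z=-B[:,2]; return Ro.from_matrix(np.column_stack([bx,np.cross(z,bx),z])).as_rotvec()
XY=np.array([[-44,44],[44,44],[44,-44],[-44,-44.]])
E
python3 - <<'E'
from h import *
W=np.array([[568.5,167,211.5],[645.2,173.1,174.2],[652,87.5,171],[576.5,82.5,214.5]])
for h in np.arange(-.1,.45,.01):
    B=frame(h); L=np.c_[XY,np.full(4,46)]@B.T; o=(W-L).mean(0); e=np.linalg.norm(W-L-o)
    if e<14: print(round(h,2),round(e,1),o.round(1))
B=frame(.08); o=np.array([590,122,150.])
i=viewer.camera_info("wrist");R=np.array(i["R"]);t=np.array(i["t"]);s=robot.observe()
Rt=Ro.from_rotvec(s["tcp_rot"]).as_matrix();print("cam in tool",(Rt.T@(-R.T@t-s["tcp_pos"])).round(1),(R@Rt).round(2).tolist())
for k in range(4):
    p=o+B@np.r_[XY[k],46+19+0]
    for a in np.arange(-3.14,3.14,.3927):
        q=kin.ik(p-B[:,2]*38,rotv(B,a)); print(k+1,round(a,2),None if q is None else np.round(q,2).tolist())
E
```

```text
-0.03 13.6 [589.  128.2 152.2]
-0.02 12.5 [589.  128.  152.2]
-0.01 11.4 [589.  127.7 152.2]
-0.0 10.4 [589.  127.5 152.2]
0.01 9.4 [589.  127.3 152.2]
0.02 8.4 [589.  127.1 152.2]
0.03 7.4 [589.  126.9 152.2]
0.04 6.5 [589.  126.7 152.2]
0.05 5.8 [589.  126.4 152.2]
0.06 5.1 [589.  126.2 152.2]
0.07 4.7 [589.  126.  152.2]
0.08 4.5 [589.  125.8 152.2]
0.09 4.7 [589.  125.6 152.2]
0.1 5.1 [589.1 125.4 152.2]
0.11 5.7 [589.1 125.2 152.2]
0.12 6.4 [589.1 124.9 152.2]
0.13 7.3 [589.1 124.7 152.2]
0.14 8.2 [589.2 124.5 152.2]
0.15 9.2 [589.2 124.3 152.2]
0.16 10.3 [589.2 124.1 152.2]
0.17 11.3 [589.3 123.9 152.2]
0.18 12.4 [589.3 123.7 152.2]
0.19 13.5 [589.3 123.4 152.2]
cam in tool [  81.8    0.2 -170.2] [[0.0, 1.0, 0.0], [-0.96, 0.0, -0.29], [-0.29, -0.0, 0.96]]
1 -3.14 [0.19, 0.83, -0.83, 1.37, 0.35, 1.62, 1.0]
1 -2.75 [0.31, 0.97, -1.11, 1.36, 0.54, 1.7, 1.24]
1 -2.35 [0.36, 1.1, -1.34, 1.36, 0.7, 1.79, 1.51]
1 -1.96 [0.36, 1.1, -1.34, 1.36, 0.7, 1.79, 1.9]
1 -1.57 [0.36, 1.1, -1.34, 1.36, 0.7, 1.79, 2.29]
1 -1.18 [-0.9, 0.93, 1.11, 1.46, -0.67, 1.74, -2.39]
1 -0.78 [-0.1, 0.69, -0.
[... 2255 characters left out ...]
5, 1.09, -1.33, 1.38, 0.73, 1.82, 1.62]
4 -1.96 [0.5, 1.09, -1.33, 1.38, 0.73, 1.82, 2.01]
4 -1.57 [0.5, 1.09, -1.33, 1.38, 0.73, 1.82, 2.4]
4 -1.18 [-0.08, 0.66, -0.14, 1.43, 0.02, 1.54, -2.88]
4 -0.78 [-0.04, 0.67, -0.2, 1.43, 0.05, 1.55, -2.52]
4 -0.39 [0.01, 0.68, -0.28, 1.42, 0.09, 1.55, -2.16]
4 0.0 [0.02, 0.68, -0.3, 1.42, 0.1, 1.55, -1.78]
4 0.39 [0.07, 0.69, -0.38, 1.42, 0.14, 1.56, -1.42]
4 0.79 [0.11, 0.7, -0.44, 1.41, 0.18, 1.57, -1.06]
4 1.18 [0.13, 0.71, -0.48, 1.41, 0.2, 1.57, -0.68]
4 1.57 [0.18, 0.73, -0.56, 1.41, 0.24, 1.58, -0.32]
4 1.97 [0.24, 0.76, -0.67, 1.4, 0.3, 1.6, 0.02]
4 2.36 [0.3, 0.8, -0.79, 1.4, 0.37, 1.62, 0.35]
4 2.75 [0.29, 0.8, -0.77, 1.4, 0.36, 1.62, 0.75]
```

The cover meant is the silver one on the boiler with black wings at (270,182). Look-alikes are the green plate (242,332), the orange plate (334,209) and the dark board (115,130). I'll go above it for the close look with the wrist camera.

Run:
```python
from h import *
B=frame(.08); o=np.array([589,125.8,151.])
s=robot.observe(); robot.movep(np.array(s["tcp_pos"])+[60,60,180],s["tcp_rot"])
import json
for v,dy in enumerate((30,-40)):
    robot.movep(o+B@np.array([0,dy,46+130.]),rotv(B,np.pi/2))
    im=viewer.read_camera("wrist");i=viewer.camera_info("wrist")
    cv2.imwrite(f"pics/w{v}.png",im[:,:,::-1]);K,R,t=[np.array(i[k]) for k in("camera_matrix","R","t")]
    np.savez(f"v{v}.npz",im=im,K=K,R=R,t=t)
    for n in("wing1","cover","boiler"):
        for d in viewer.pinpoint(n,"wrist"):
            a=np.array(d["at"]);uv=K@a;w=R.T@(a-t);print(n,round(d["confidence"],2),w.round(1),(B.T@(w-o)).round(1),(uv[:2]/uv[2]).round())
    L=viewer.silhouettes("wing1","wrist"); np.save(f"m{v}.npy",np.array([d["mask"] for d in L])); print([round(d["confidence"],2) for d in L])
s=robot.observe();print(s["t"],s["contact_force"])
```

```text
Traceback (most recent call last):
cell.IKError: the arm cannot take that pose within its joint ranges
```

Run:
```python
from h import *
B=frame(.08); o=np.array([589,125.8,151.])
print(robot.observe()["tcp_pos"])
for a in (np.pi/2,0,np.pi):
  for hh in (40,70,90,110,130):
    for x in (0,-40):
      for y in (30,-40): print(round(a,2),hh,x,y,kin.ik(o+B@np.array([x,y,46.+hh]),rotv(B,a)) is not None, end=" | ")
    print()
  # less-tilted
for tilt in (0,.2,.35):
  n=np.array([np.sin(tilt),0,np.cos(tilt)]);Bt=np.column_stack([np.cross([0,1,0],n),[0,1,0],n])
  print(tilt,[kin.ik(o+B[:,2]*46+Bt@np.array([0,y,130.]),rotv(Bt,np.pi/2)) is not None for y in(30,-40)])
```

```text
[ 317.22190397 -536.5261356   392.89329933]
1.57 40 0 30 True | 1.57 40 0 -40 True | 1.57 40 -40 30 True | 1.57 40 -40 -40 True | 
1.57 70 0 30 True | 1.57 70 0 -40 True | 1.57 70 -40 30 True | 1.57 70 -40 -40 True | 
1.57 90 0 30 True | 1.57 90 0 -40 True | 1.57 90 -40 30 True | 1.57 90 -40 -40 True | 
1.57 110 0 30 False | 1.57 110 0 -40 False | 1.57 110 -40 30 True | 1.57 110 -40 -40 True | 
1.57 130 0 30 False | 1.57 130 0 -40 False | 1.57 130 -40 30 False | 1.57 130 -40 -40 False | 
0 40 0 30 True | 0 40 0 -40 True | 0 40 -40 30 True | 0 40 -40 -40 True | 
0 70 0 30 True | 0 70 0 -40 True | 0 70 -40 30 True | 0 70 -40 -40 True | 
0 90 0 30 True | 0 90 0 -40 True | 0 90 -40 30 True | 0 90 -40 -40 True | 
0 110 0 30 False | 0 110 0 -40 False | 0 110 -40 30 True | 0 110 -40 -40 True | 
0 130 0 30 False | 0 130 0 -40 False | 0 130 -40 30 False | 0 130 -40 -40 False | 
3.14 40 0 30 True | 3.14 40 0 -40 True | 3.14 40 -40 30 True | 3.14 40 -40 -40 True | 
3.14 70 0 30 True | 3.14 70 0 -40 True | 3.14 70 -40 30 True | 3.14 70 -40 -40 True | 
3.14 90 0 30 True | 3.14 90 0 -40 True | 3.14 90 -40 30 True | 3.14 90 -40 -40 True | 
3.14 110 0 30 False | 3.14 110 0 -40 False | 3.14 110 -40 30 True | 3.14 110 -40 -40 True | 
3.14 130 0 30 False | 3.14 130 0 -40 False | 3.14 130 -40 30 False | 3.14 130 -40 -40 False | 
0 [True, True]
0.2 [True, True]
0.35 [True, True]
```

Run:
```python
from h import *
B=frame(.08); o=np.array([589,125.8,151.])
for v,dy in enumerate((25,-35)):
    robot.movep(o+B@np.array([-15,dy,46+92.]),rotv(B,np.pi/2))
    im=viewer.read_camera("wrist");i=viewer.camera_info("wrist")
    cv2.imwrite(f"pics/w{v}.png",im[:,:,::-1]);K,R,t=[np.array(i[k]) for k in("camera_matrix","R","t")]
    np.savez(f"v{v}.npz",im=im,K=K,R=R,t=t)
    for n in("wing1","cover","boiler"):
        for d in viewer.pinpoint(n,"wrist"):
            a=np.array(d["at"]);uv=K@a;w=R.T@(a-t);print(n,round(d["confidence"],2),w.round(1),(B.T@(w-o)).round(1),(uv[:2]/uv[2]).round())
    L=viewer.silhouettes("wing1","wrist"); np.save(f"m{v}.npy",np.array([d["mask"] for d in L])); print([round(d["confidence"],2) for d in L])
s=robot.observe();print(s["t"],s["contact_force"])
```

```text
wing1 0.94 [577.3  74.2 204. ] [-38.8 -50.5  39.4] [251. 296.]
wing1 0.9 [647.6 174.2 172.6] [44.8 43.5 48.3] [356. 193.]
wing1 0.84 [655.4  86.4 167.3] [ 48.  -44.6  44. ] [352. 292.]
wing1 0.66 [568.7 162.4 209.6] [-42.8  38.1  43.7] [243. 199.]
cover 0.92 [592.2 123.8 154. ] [ 1.2 -2.2  4.1] [296. 230.]
cover 0.69 [578.   78.3 205.7] [-38.7 -46.5  41.4] [251. 293.]
cover 0.66 [786.  183.3  -4.4] [250.4  41.6 -42.9] [537. 175.]
[0.81, 0.64, 0.63, 0.59]
wing1 0.89 [645.9 173.7 172.4] [43.4 43.2 47.3] [359. 114.]
wing1 0.88 [568.6 166.4 209.5] [-42.5  42.1  43.6] [241. 116.]
wing1 0.7 [580.   77.8 207.6] [-37.8 -47.1  44. ] [250. 230.]
wing1 0.67 [655.9  83.6 168.7] [ 47.6 -47.4  45.3] [356. 231.]
cover 0.98 [786.2 185.4  -1.5] [249.4  43.6 -40.2] [552. 113.]
cover 0.72 [ 5.163e+02 -2.026e+02 -5.000e-01] [ -16.  -321.5 -180.1] [278. 341.]
cover 0.69 [591.  123.5 156.8] [-1.2 -2.4  6. ] [294. 168.]
[0.97, 0.89, 0.85, 0.75]
5.4 [0.33658136 0.51402519 0.17079626]
```

View pics/w0.png

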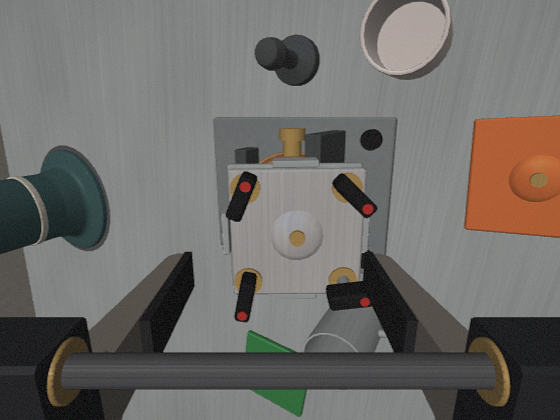

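View pics/w1.png

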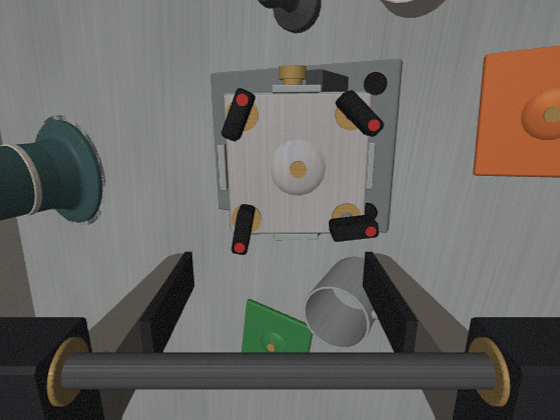

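```bash
cat > fit.py <<'E'
from h import *
from scipy.optimize import minimize
S=4
BOX=np.array([[a,b,c] for a in(-18,18) for b in(-6.5,6.5) for c in(-13,13.)])
def load(f,m):
    d=np.load(f); im=d["im"].astype(int); M=np.load(m); M=cv2.dilate(M.any(0).astype(np.uint8),np.ones((5,5)))>0
    dark=im.max(2)<60; red=(im[:,:,0]>120)&(im[:,:,1:].max(2)<90)
    m=((dark|red)&M).astype(np.uint8); m=cv2.morphologyEx(m,cv2.MORPH_OPEN,np.ones((3,3)))
    return m.astype(np.float32),d["K"],d["R"],d["t"],im
def quads(p,K,R,t,Z):
    B=frame(p[3]); out=[]
    for k in range(4):
        a=p[4+k]; c,s=np.cos(a),np.sin(a); L=BOX@np.array([[c,s,0],[-s,c,0],[0,0,1]])+np.r_[XY[k],Z[k]]
        u=(K@(R@(p[:3]+L@B.T).T+t[:,None])); out.append(cv2.convexHull((u[:2]/u[2]).T.astype(np.float32)))
    return out
def cost(p,V,Z):
    c=0
    for m,K,R,t,_ in V:
        r=np.zeros(m.shape,np.uint8)
        for q in quads(p,K,R,t,Z): cv2.fillConvexPoly(r,np.round(q*16).astype(np.int32),255,cv2.LINE_AA,4)
        c+=np.abs(cv2.GaussianBlur(r/255.,(0,0),1.5)-cv2.GaussianBlur(m,(0,0),1.5)).sum()
    return c
E
python3 - <<'E'
from fit import *
V=[load(f"v{v}.npz",f"m{v}.npy") for v in(0,1)]; Z=[46]*4
best=None
for m,K,R,t,im in V: print(m.sum())
p=np.array([589,125,151,.08,np.radians(70),np.radians(-42),0,np.radians(-100)])
for s in range(3):
    r=minimize(cost,p,args=(V,Z),method="Nelder-Mead",options=dict(initial_simplex=np.vstack([p]+[p+np.eye(8)[j]*([4,4,4,.05]+[.2]*4)[j] for j in range(8)]),maxfev=1500)); p=r.x; print(r.fun,p.round(3))
np.save("p.npy",p)
out=[]
for m,K,R,t,im in V:
    g=im[:,:,::-1].astype(np.uint8).copy()
    for q in quads(p,K,R,t,Z): cv2.polylines(g,[np.round(q).astype(int)],True,(0,255,0),1)
    g[m.astype(bool)]=g[m.astype(bool)]//2+np.array([90,60,0],np.uint8)
    out.append(cv2.resize(g[70:330,200:400],None,fx=2,fy=2))
cv2.imwrite("pics/fit.png",np.hstack(out))
E
```

```text
3266.0
3833.0
2133.737046799604 [ 5.87456e+02  1.23593e+02  1.47243e+02  9.20000e-02  1.15400e+00
 -7.71000e-01  2.22000e-01 -1.80800e+00]
2130.474299992281 [ 5.87458e+02  1.23597e+02  1.47247e+02  9.20000e-02  1.15400e+00
 -7.71000e-01  2.22000e-01 -1.80800e+00]
2130.474299992281 [ 5.87458e+02  1.23597e+02  1.47247e+02  9.20000e-02  1.15400e+00
 -7.71000e-01  2.22000e-01 -1.80800e+00]
```

View pics/fit.png

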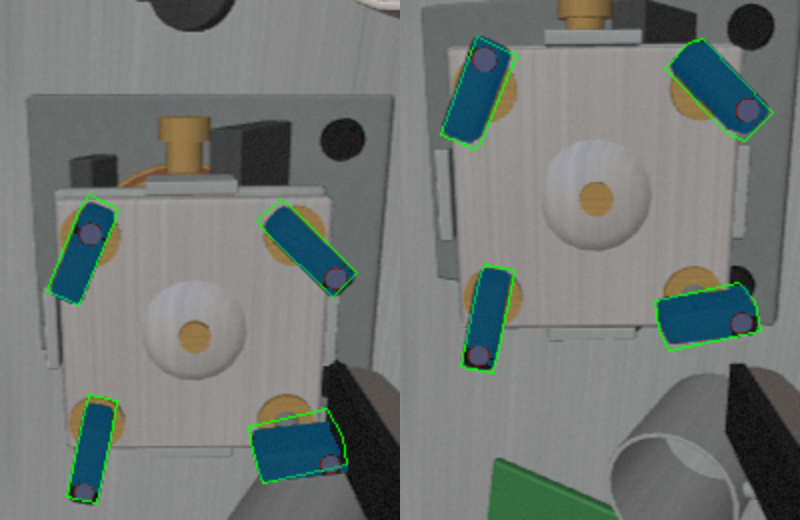

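```bash
cat > act.py <<'E'
from h import *
import json,os
st=json.load(open("st.json")) if os.path.exists("st.json") else dict(o=[588.6,124.3,150.],h=.092,a=[1.154,-.771+np.pi,.222+np.pi,-1.808+np.pi],d=[0,0,0,0],z=[46,46,46,46])
def save(): json.dump(st,open("st.json","w"))
o=np.array(st["o"]);B=frame(st["h"])
def P(k,z,dx=0,dy=0): return o+B@np.r_[XY[k]+[dx,dy],z]
def F():
    s=robot.observe(); return B.T@np.array(s["contact_force"]),B.T@np.array(s["wrist_torque"]),s
def say(m):
    f,w,s=F(); print(m,"t",round(s["t"],2),"F",f.round(1),"M",w.round(2),"w",round(s["grip_width"]*92,1),"g",round(float(np.max(s["grip_force"])),1))
E
python3 - <<'E'
from act import *
k=0;a=st["a"][k];z=st["z"][k]
robot.movep(P(k,z+45),rotv(B,a)); grip(.38,30); say("hover")
im=viewer.read_camera("wrist");cv2.imwrite("pics/g0.png",im[:,:,::-1])
robot.servo_line(P(k,z-18),feed=80); say("down")
grip(0,25); say("gripped")
save()
E
```

```text
hover t 6.88 F [-0.1 -0.3 -0.3] M [-0.05 -0.53  0.01] w 35.1 g 0.0
down t 7.87 F [-0.1 -0.   0.1] M [-0.04 -0.47 -0.07] w 35.1 g 0.0
gripped t 8.32 F [ 5.  -0.7  1.2] M [-0.21 -1.51  0.07] w 12.9 g 25.0
```

View pics/g0.png

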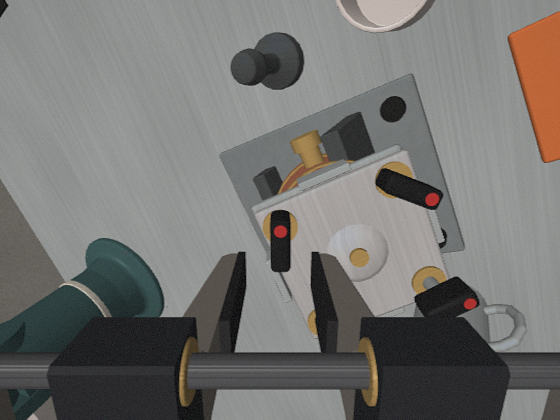

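The picture shows wing1's bar (280,240) parallel to and centred between the fingers. The grip width is 12.9 mm, which matches the bar, so I turn it half way.

```bash
cat >> act.py <<'E'
def turn(k,total,step=.15,rate=.5,lim=None,log=True):
    "turn clockwise by total from present commanded a[k]; stop at axis moment above lim; updates state"
    M0=None;m=[];done=0
    while done<total-1e-6:
        d=min(step,total-done); done+=d; a=st["a"][k]-d; z=st["z"][k]-3.1*d
        robot.servo_line(P(k,z-18),feed=3.1*rate,rotation=rotv(B,a)); st["a"][k]=a; st["z"][k]=z; st["d"][k]+=d
        f,w,s=F(); m.append((round(done,2),round(w[2],2),round(float(np.linalg.norm(f)),1)))
        if lim and abs(w[2])>lim: break
    save(); log and print(k+1,m)
def grasp(k,N=25):
    z=st["z"][k]
    robot.movep(P(k,z+38),rotv(B,st["a"][k])); grip(.35)
    robot.servo_line(P(k,z-18),feed=90); grip(0,N); say(f"grip{k+1}")
def leave(k):
    grip(.35); say(f"open{k+1}"); robot.servo_line(P(k,st["z"][k]+38),feed=150)
E
python3 - <<'E'
from act import *
turn(0,.9); say("turned"); leave(0); say("left")
E
```

```text
1 [(0.15, np.float64(-0.07), 5.1), (0.3, np.float64(-0.14), 5.8), (0.45, np.float64(-0.15), 6.0), (0.6, np.float64(-0.06), 6.8), (0.75, np.float64(-0.06), 6.2), (0.9, np.float64(-0.1), 6.4)]
turned t 10.18 F [ 5.5 -2.5  2. ] M [-0.35 -1.8  -0.1 ] w 13.2 g 25.0
open1 t 10.65 F [-0.1 -0.4  0.5] M [ 0.01 -0.5   0.01] w 32.3 g 0.0
left t 11.18 F [ 0.1 -0.  -0.5] M [ 0.02 -0.47 -0.05] w 32.1 g 0.0
```

Run:
```python
from act import *
for k in (2,1,3):
    grasp(k)
    f,w,s=F()
    if not(11.5<s["grip_width"]*92<15) or np.linalg.norm(f)>25: print("check");break
    turn(k,.9); leave(k)
im=viewer.read_camera("wrist");i=viewer.camera_info("wrist");say("end")
```

```text
grip3 t 15.1 F [ 1.3 -3.6  4.5] M [-0.78 -0.98 -0.07] w 12.8 g 24.8
3 [(0.15, np.float64(-0.08), 5.9), (0.3, np.float64(-0.08), 6.2), (0.45, np.float64(-0.08), 5.6), (0.6, np.float64(-0.11), 5.3), (0.75, np.float64(-0.05), 6.1), (0.9, np.float64(-0.07), 6.3)]
open3 t 17.43 F [ 0.2  0.1 -0.3] M [-0.03 -0.57 -0.03] w 32.7 g 0.0
grip2 t 19.81 F [-2.8 -0.8  2.8] M [-0.23 -0.19 -0.  ] w 12.6 g 25.0
2 [(0.15, np.float64(-0.1), 3.6), (0.3, np.float64(-0.11), 4.2), (0.45, np.float64(-0.12), 4.6), (0.6, np.float64(-0.14), 5.9), (0.75, np.float64(-0.11), 7.0), (0.9, np.float64(-0.12), 6.5)]
open2 t 22.13 F [ 0.4  0.  -0.8] M [-0.01 -0.56  0.03] w 32.3 g 0.0
grip4 t 24.64 F [ 3.2 -1.2  1.5] M [-0.1  -1.17  0.06] w 12.6 g 24.9
4 [(0.15, np.float64(-0.1), 5.7), (0.3, np.float64(-0.1), 5.1), (0.45, np.float64(-0.13), 6.0), (0.6, np.float64(-0.14), 6.3), (0.75, np.float64(-0.07), 5.6), (0.9, np.float64(-0.05), 6.5)]
open4 t 26.97 F [-0.2 -0.  -0.1] M [ 0.01 -0.44  0.02] w 32.1 g 0.0
end t 27.54 F [-0.8 -0.8  0.1] M [ 0.04 -0.51  0.03] w 32.0 g 0.0
```

```bash
cat > look.py <<'E'
from act import *
from fit import *
def look(tag):
    robot.movep(P(0,138,29,-75),rotv(B,np.pi/2))
    im=viewer.read_camera("wrist");i=viewer.camera_info("wrist");cv2.imwrite(f"pics/{tag}.png",im[:,:,::-1])
    np.savez(f"{tag}.npz",im=im,K=i["camera_matrix"],R=i["R"],t=i["t"])
    np.save(f"{tag}m.npy",np.array([d["mask"] for d in viewer.silhouettes("wing1","wrist")]))
    V=[load(f"{tag}.npz",f"{tag}m.npy")]; Z=st["z"]; f=lambda a:cost(np.r_[o,st["h"],a],V,Z)
    g=lambda q:cost(np.r_[o[:2]+q[:2],o[2],st["h"],q[2:]],V,Z)
    p=np.r_[0,0,st["a"]]; r=minimize(g,p,method="Nelder-Mead",options=dict(initial_simplex=np.vstack([p]+[p+np.eye(6)[j]*([2,2]+[.2]*4)[j] for j in range(6)]),maxfev=1200))
    print("fit",round(r.fun),r.x.round(3),"cmd",np.round(st["a"],3)); say("look")
E
python3 -c "
from look import *
look('r1')"
```

```text
fit 1104 [ 0.339 -1.162  0.284  1.465  2.362  0.571] cmd [0.254 1.471 2.464 0.434]
look t 28.61 F [ 0.1  0.5 -0.8] M [-0.02 -0.55 -0.04] w 32.3 g 0.0
```

View pics/r1.png

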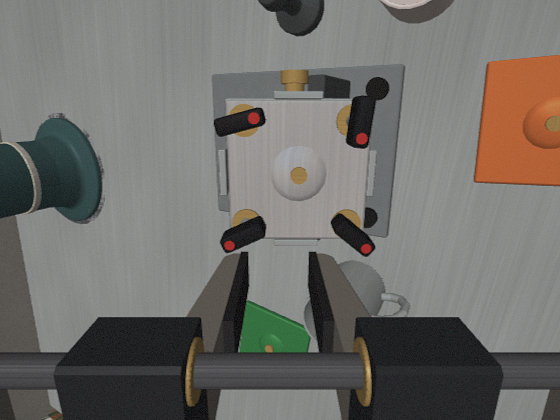

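All four bars in the picture turned about 0.9 rad: wing1 (240,122), wing2 (361,122), wing3 (352,235), wing4 (243,233). The cover looks square. Next is the second round.

Run:
```python
from act import *
k=0
grasp(k,45); turn(k,.6,step=.3); turn(k,.7,step=.05,lim=.33); say("stop"); print(st["d"])
```

```text
grip1 t 31.21 F [ 0.9 -2.4  1.7] M [-0.63 -0.63  0.  ] w 12.9 g 45.0
1 [(0.3, np.float64(-0.05), 5.8), (0.6, np.float64(-0.06), 5.9)]
1 [(0.05, np.float64(0.01), 5.7), (0.1, np.float64(0.04), 6.5), (0.15, np.float64(-0.03), 5.5), (0.2, np.float64(0.0), 5.4), (0.25, np.float64(0.03), 5.5), (0.3, np.float64(0.62), 6.2)]
stop t 33.62 F [ 0.7 -4.6  4.1] M [-1.04 -0.82  0.62] w 12.5 g 45.1
[1.8000000000000003, 0.9, 0.9, 0.9]
```

```bash
python3 - <<'E'
from act import *
leave(0)
for k in (2,1,3):
    grasp(k,45)
    f,w,s=F()
    if not(11.5<s["grip_width"]*92<15) or np.linalg.norm(f)>25: print("check");break
    turn(k,.6,step=.3); turn(k,.7,step=.05,lim=.33); say("stop"); leave(k)
print(st["d"])
E
python3 -c "
from look import *
look('r2')"
```

```text
open1 t 34.1 F [0.5 0.9 0.1] M [ 0.04 -0.41  0.11] w 32.1 g 0.0
grip3 t 38.53 F [-2.4 -1.9  2.1] M [-0.37  0.   -0.09] w 13.0 g 45.0
3 [(0.3, np.float64(-0.11), 5.5), (0.6, np.float64(-0.11), 6.0)]
3 [(0.05, np.float64(-0.08), 5.9), (0.1, np.float64(-0.07), 5.9), (0.15, np.float64(-0.07), 6.0), (0.2, np.float64(-0.06), 6.2), (0.25, np.float64(-0.06), 6.8), (0.3, np.float64(-0.14), 5.6), (0.35, np.float64(0.27), 6.6), (0.4, np.float64(0.87), 7.2)]
stop t 41.45 F [ 1.3 -3.1  6.4] M [-0.65 -0.71  0.87] w 12.6 g 45.7
open3 t 41.92 F [ 0.3 -0.1  0.2] M [ 0.03 -0.56  0.  ] w 32.3 g 0.0
grip2 t 44.31 F [ 4.6 -0.   1. ] M [-0.02 -1.47  0.03] w 12.3 g 45.0
2 [(0.3, np.float64(-0.16), 5.6), (0.6, np.float64(-0.08), 7.5)]
2 [(0.05, np.float64(-0.04), 6.8), (0.1, np.float64(-0.04), 6.6), (0.15, np.float64(-0.1), 7.5), (0.2, np.float64(-0.04), 7.8), (0.25, np.float64(-0.05), 8.1), (0.3, np.float64(-0.04), 7.7), (0.35, np.float64(0.23), 6.7), (0.4, np.float64(0.85), 8.7)]
stop t 47.23 F [ 8.5 -0.8  2. ] M [-0.3  -2.19  0.85] w 12.7 g 45.5
open2 t 47.7 F [ 0.1 -0.4  0.1] M [-0.  -0.4  0. ] w 32.1 g 0.0
grip4 t 50.21 F [ 2.3 -2.8  1.3] M [-0.59 -0.9   0.06] w 12.4 g 45.0
4 [(0.3, np.float64(-0.15), 5.1), (0.6, np.float64(-0.08), 5.7)]
4 [(0.05, np.float64(-0.03), 4.9), (0.1, np.float64(-0.02), 5.7), (0.15, np.float64(-0.02), 4.9), (0.2, np.float64(-0.08), 5.5), (0.25, np.float64(-0.08), 5.9), (0.3, np.float64(0.08), 5.3), (0.35, np.float64(0.71), 6.1)]
stop t 52.88 F [ 1.7 -4.8  3.3] M [-1.06 -0.97  0.71] w 12.3 g 45.2
open4 t 53.35 F [ 0.  -0.6 -0.8] M [ 0.04 -0.49  0.  ] w 32.0 g 0.0
[1.8000000000000003, 1.9000000000000004, 1.9000000000000004, 1.8500000000000003]
fit 1141 [ 0.753 -1.475 -0.609  0.417  1.627 -0.47 ] cmd [-0.646  0.471  1.464 -0.516]
look t 55.62 F [-0.5  0.1  0.2] M [ 0.01 -0.48 -0.01] w 32.0 g 0.0
```

View pics/r2.png

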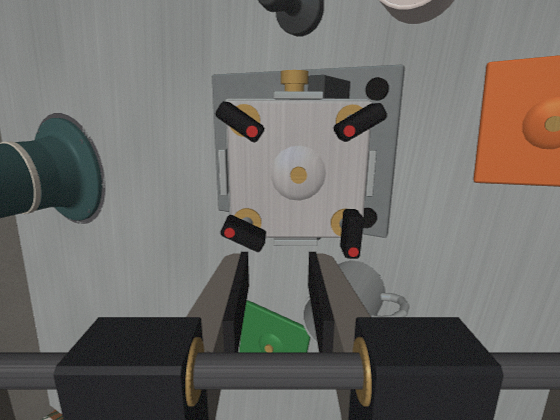

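All four screws show a clear stop after 1.80 to 1.90 rad of commanded turning. The cover lies square and the bystanders are untouched, so I'm handing in.

```bash
python3 -c "
from cell import robot
print(robot.job_done())"
```

```text
the job is handed in; nothing more can be done
None
```

The job is handed in: all four wing screws were turned crosswise in two rounds, each until I felt a firm stop (1.80–1.90 rad of commanded turn), the cover looks square on the boiler, the gripper has let go and is clear, and it took about 56 of the 72 s.

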